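# Lock the strip clamping jig with its pin

### The arm

A 6-joint arm with a two-finger parallel gripper is mounted at the origin on the work surface. World frame = base frame: x ahead of the robot, y to its left, z up, the work surface at z = 0. Lengths are in m, angles in rad, forces in N, time in s.
With the tool pointing down it reaches from about 0.325 to 0.75 m from the base axis. Payload 7.6 kg.
Tool frame: the origin (TCP) lies between the finger pads; the fingertips stand nose_length ahead of it and the grasp point (between the pads) lies 2 mm behind it (nose_length is the distance from the TCP to the fingertips, in m); z points along the fingers, y is the line along which they close (so a half turn about z gives the same grasp; the last joint's range is limited). The gripper opens to 85 mm and grips with 20 to 120 N. Pads are 22 mm wide; open, the fingers measure 114 mm over their backs; the gripper's body (76 mm by 85 mm) begins 54 mm behind the grasp point. The pads swing forward as they close: fully open they stand 13 mm farther back than shut.
Start: joints at [-1.201, 0.052, 1.401, -0, 1.689, -0.07], TCP at [0.224, -0.475, 0.248] pointing down, gripper open.
Joint ranges: [-2.9, 2.9], [-0.91, 2.17], [0.12, 2.37], [-1.06, 4.2], [0.26, 2.73], [-2.93, 2.93]. Speed limits (rad/s): [2.57, 2.57, 3.01, 3.14, 3.14, 3.14].

### API

Orientations are given as a unit quaternion [w, x, y, z].
In Python, from rig import get_state, read_camera, camera_model, hand_in, nose_length gives the robot as it stands.
- The arm moves only by the tool carry_out, never from a script. Its argument "commands" is a list of rows, each an object with "delta_rot": the turn, a rotation vector about the world's x, y, z in units of 5 degrees (1.0 is 5 degrees), a list of three; "translation": the shift along the world's x, y, z in units of 0.025 m (1.0 is 0.025 m), a list of three; "fingers": the opening, from -1 (shut) to 1 (fully open). In form: [{"delta_rot": [rx, ry, rz], "translation": [x, y, z], "fingers": fingers}, ...]. A call has 1 to 8 rows; each row shifts and turns the commanded pose from where the row before left it; what a row does not reach is not made up. A row lasts 1/10 s, in which the tool goes at most 50 mm and 8.59 degrees, less where a joint would pass 70% of its speed; a pose out of reach is approached as far as the arm can. A call with a number of a shift or a turn outside -1 to 1 is refused whole. A call with a gripper value outside its range is refused whole. The fingers move at their own pace and stop on an object; "newtons" is the grip in N (left out, the last holds). Time passes only in rows, so rows that do not move let the fingers close. It gives the time, the measured TCP pose, the force, the opening and the grip force at its end, in the units of the state.
- get_state(): the state, without advancing time (a new reading comes with each control period).
- read_camera(name): name is "scene" or "top"; returns the picture (384x512x3 uint8, red, green, blue); there is no depth.
- camera_model(name): a dict with "fov_y" (degrees; the focal length in pixels is half the picture's height over the tangent of half this angle, whatever the lens; pixels are square), "cx", "cy" (the principal point, pixels), "eye" and "rotation" of the camera in the world. Camera axes: x right, y down, z forward; pixel columns grow to the right and rows downward; lengths in m; the calibration is good to about 2 mm. A picture is of the moment at which its call begins. camera_model takes no time and is no camera call.
- hand_in(): hands the job in; it is judged then, once.
The state is a dict: "t": time; "joint_pos": joint angles; "qvel": joint speeds; "joint_efforts": joint torques, N m; "ee_pos": TCP position; "eef_rot": TCP orientation; "wrist_force": force on the tool from outside, world axes, zero at the start; "wrist_torque": the same for the moment, N m; "grip_width": finger opening in m; "grip_force": force on a finger pad.
Only numpy, scipy, OpenCV 4.12 (cv2) and the standard library are available. Lean on these libraries where they do the work, as an engineer would, in place of code of your own. Each camera call takes 0.05 s, during which the arm holds its last target. There are 200 camera calls.

### The job

Lock the metal strip in the clamping jig: first push the raised clamp bar all the way down onto the strip, next press the spray can's cap fully down and let it spring back, to oil the eyes, and then push the headed pin along its V-shaped rest through the three eyes until its head is fully home against the end of the rest. Leave the bar down and the pin home, and do not disturb the other things on the bench.

Things in the scene. Friction and masses are not known exactly. Their poses are not given: they have to be found in the camera images.
- jig: steel jig fixed to the bench. Origin on the bench surface straight below the pin's axis; y runs along that axis the way the pin is pushed, z up, x to the clamp bar's hinge (roughly away from the robot). Base plate 12 mm thick, x -40 to 200, y -110 to 85 mm. Pin axis at x 0, z 55. A 90-degree V rest, 25 mm wide, top z 56, carries the pin from y -98 to 22 mm
- eyes (a point): centre of the middle eye, at x 0, y 48, z 55 mm in the jig frame: two upright fixed lugs (44 mm wide in x, 10 mm thick, top at z 77 mm) begin at y 30 and y 56 mm, each with a 21 mm eye on the pin's axis; the clamp bar's eye comes between them. An aluminium strip 30 mm wide lies fixed on an anvil at x 90, top z 41 mm
- home (a point): point on the jig where the pin's tip is when the pin is home: x = 0, y = 80, z = 55 mm in the jig frame
- bar (a joint): angle of the clamp bar, rad: 0 = down, level, on its stop with its 21 mm eye in line with the lugs; grows as the bar is raised (to 1.0). Stiff hinge: it stays where it is left. The hinge axis is parallel to the jig's y at x 170, z 55 mm in the jig frame; the bar is 12 mm thick, centred at y 48 mm, and reaches 250 mm from the hinge towards the robot
- bar_tab (a point): middle of the top face of the flat tab (56 mm along the bar, 34 mm wide, 10 mm thick) at the free end of the clamp bar, 222 mm from the hinge axis and 15 mm above the bar's midline; with the bar down it is at x = -52, y = 48, z = 70 mm in the jig frame
- pin: locking pin: a plain steel rod 16 mm in diameter, 178 mm long, with a round black plastic head 40 mm in diameter, 22 mm thick on one end. It lies loose in the V rest, head sticking out beyond the rest's -y end. Origin on its axis at the head's inner face, y along the rod to the tip, head's outer face at y -22 mm; it may roll about y. Home with its origin at y -98 mm in the jig frame
- pin_tip (a point): centre of the end face of the pin's rod, 178 mm from the head's inner face
- cap (a joint): travel of the sprung cap of the spray can, m: 0 = up, 0.008 = fully down; takes 2 N to start and 6 N to hold fully down
- cap_top (a point): centre of the top of the round spray cap (30 mm in diameter, 20 mm high), 193 mm above the bench, on an upright white can 52 mm in diameter
- can: the spray can, 52 mm in diameter, standing fixed in a round holder 80 mm across beyond the tip end of the pin, spout towards the eyes; origin on the bench under its centre, z up
- wrench: bystander: a steel wrench lying on the bench, origin at mid underside
- jar: bystander: a jar 64 mm in diameter and 85 mm high, origin under its centre
- collar: bystander: a steel collar 44 mm across, 18 mm high, lying on the jig's base plate, origin under its centre
- hammer: bystander: a hammer lying on the bench, origin at mid underside
- screwdriver: bystander: a screwdriver lying on the bench, origin at mid underside
- mug: bystander: a white mug 80 mm in diameter and 90 mm high, origin under its centre
Not all that is in view belongs to the job. What is shaped like the pin but pink or turquoise is not meant.

How it is judged:
On the way, in this order (a step that is already met when the one before it is completed fails the run):
1. the clamp bar is pushed fully down (within 0.025 rad of its stop) while the pin is not yet through the first lug (value of joint bar below 0.025 rad and y of pin_tip in the frame of jig below 0.04 m), for 0.2 s.
2. the spray cap is pressed down (6.5 of its 8 mm) before the pin is through the first lug (value of joint cap above 0.0065 m and y of pin_tip in the frame of jig below 0.04 m), for 0.05 s.
3. the cap is let go and has sprung back, before the pin is through the first lug (value of joint cap below 0.002 m and y of pin_tip in the frame of jig below 0.04 m), for 0.05 s.
4. the pin is through the eyes with its head home (distance between pin_tip and home below 0.006 m and y of pin_tip in the frame of jig above 0.075 m and angle between the y axis of pin and the y axis of jig, either way round below 0.04 rad and value of joint bar below 0.025 rad), for 0.2 s.
At the end, for the whole second after the job is handed in: the clamp bar is down (within 0.025 rad of its stop), the spray cap is up again (within 2 mm), and the pin lies still in line with the eyes (within 0.04 rad), its tip within 6 mm of the home point and its head within 5 mm of the end of the rest (all of step 4 and value of joint cap below 0.002 m and linear speed of pin below 0.01 m/s); the robot touches nothing.
It fails at once if a bystander is pushed away by more than 25 mm (distance of any of wrench, jar, collar, hammer, screwdriver, mug from where it was at the start of the episode above 0.025 m).
It also fails if it takes over 51 s, if anything falls off the work surface, if the arm or the gripper's body presses on something with over 40 N, if the wrist force passes 120 N, or if a joint passes its speed limit or range.

## Working session

There is one attempt and no reset: what is moved stays moved. The work goes in short steps, Python scripts to look and compute and a tool call to move; the robot and the scene stay as the last step left them, time stands still between calls to the robot, and variables do not carry over. Pictures are saved under pics/ and viewed, at most 10 in all, crops included, and the job is handed in when it is done.

Besides the shell and the picture viewer there is one more tool, called after ">>>" as name([rows], argument=value, ...), one row to a line, values as JSON. carry_out: Moves the arm, as the interface text tells. Its arguments: {"type":"object","properties":{"commands":{"type":"array"},"newtons":{"type":"number"}},"required":["commands"]}

```bash
mkdir -p pics; cat > h.py <<'E'
import numpy as np, cv2
from rig import *
def save(n,f):
    im=read_camera(n); cv2.imwrite(f,im[:,:,::-1]); return im
def K(n):
    m=camera_model(n); f=192/np.tan(np.radians(m['fov_y'])/2)
    return f,m['cx'],m['cy'],np.array(m['eye']),np.array(m['rotation']),m
def proj(n,p):
    f,cx,cy,e,R,m=K(n); q=(np.atleast_2d(p)-e)@R
    return np.c_[cx+f*q[:,0]/q[:,2],cy+f*q[:,1]/q[:,2]]
def ray(n,u,v,z):
    f,cx,cy,e,R,m=K(n); d=R@np.array([(u-cx)/f,(v-cy)/f,1]); return e+d*(z-e[2])/d[2]
E
python3 - <<'E'
from h import *
for n in('scene','top'):
    save(n,f'pics/{n}0.png'); print(n,camera_model(n))
print(get_state(),nose_length if not callable(nose_length) else nose_length())
E
```

```text
scene {'fov_y': 56.32580455735165, 'cx': 258.5800156963573, 'cy': 187.84524324391566, 'eye': array([ 1.22898756, -0.23498561,  0.79906278]), 'rotation': array([-0.33372461,  0.73153434,  0.5419102 , -0.24457865])}
top {'fov_y': 42.158771540575415, 'cx': 254.12173119298765, 'cy': 193.0448677325348, 'eye': array([4.28342586e-01, 6.36467574e-04, 1.56249033e+00]), 'rotation': array([ 0.02177849, -0.70434784,  0.7092615 , -0.01918188])}
{'t': 0.1, 'joint_pos': array([-1.20128849e+00,  5.28063119e-02,  1.40161241e+00, -3.16043808e-05,
        1.68858431e+00, -7.03310935e-02]), 'qvel': array([ 1.00737986e-03, -4.17740650e-04, -4.15137738e-03, -8.92464913e-05,
       -6.84955955e-04, -3.45433191e-04]), 'joint_efforts': array([ 8.90565043e-04, -3.82581961e+01, -3.60985672e+01, -1.56606887e-05,
        4.81828465e-03,  2.48305099e-05]), 'ee_pos': array([ 0.2234546 , -0.47481031,  0.24754504]), 'eef_rot': array([-6.94977066e-04,  9.75915181e-01,  2.18149171e-01, -1.20614166e-04]), 'wrist_force': array([ 0.35197199, -0.26678347,  0.72608361]), 'wrist_torque': array([0.00443674, 0.00156421, 0.00770648]), 'grip_force': 0.0, 'grip_width': 0.08553551355466446} 0.017
```

View pics/scene0.png

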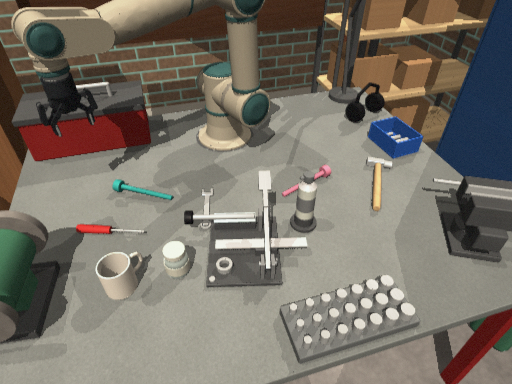

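View pics/top0.png

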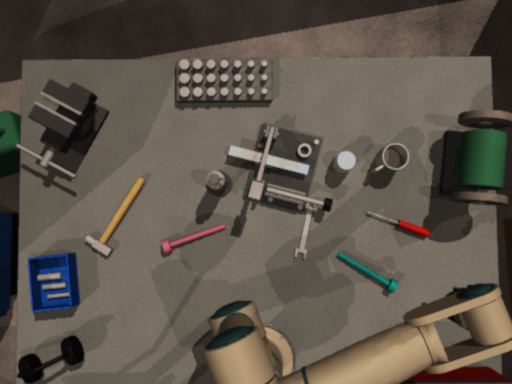

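The scene view shows the jig at about (240,240), with the raised bar's tab at (265,180), the black-headed pin at (190,217) and the can at (305,205).
Things that could be taken for the pin, in top-view pixels:
- the black-headed steel rod in the V rest, head at (326,205)
- the pink one at (165,247)
- the turquoise one at (391,285)

I choose the black-headed one and check it in close crops.

```bash
sed -i "s/np.array(m\['rotation'\])/Rotation.from_quat(np.roll(m['rotation'],-1)).as_matrix()/; s/^import numpy.*/&\nfrom scipy.spatial.transform import Rotation/" h.py
python3 - <<'E'
from h import *
t=cv2.imread('pics/top0.png')[110:270,190:350]; s=cv2.imread('pics/scene0.png')[160:295,175:335]
cv2.imwrite('pics/tc.png',cv2.resize(t,None,fx=3.75,fy=3.75,interpolation=cv2.INTER_CUBIC))
cv2.imwrite('pics/sc.png',cv2.resize(s,None,fx=4.4,fy=4.4,interpolation=cv2.INTER_CUBIC))
print(K('top')[4],K('scene')[4])
E
```

```text
[[-0.00683963 -0.9982981   0.05791471]
 [-0.99996911  0.00705234  0.00346933]
 [-0.00387186 -0.0578892  -0.99831551]] [[ 0.29302922  0.62960802 -0.71953292]
 [ 0.95609568 -0.18992243  0.22318269]
 [ 0.00386217 -0.75334137 -0.65761833]]
```

View pics/tc.png

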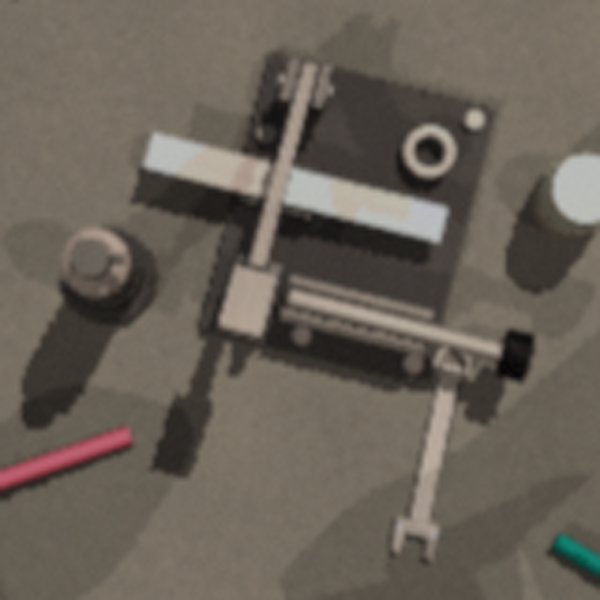

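View pics/sc.png

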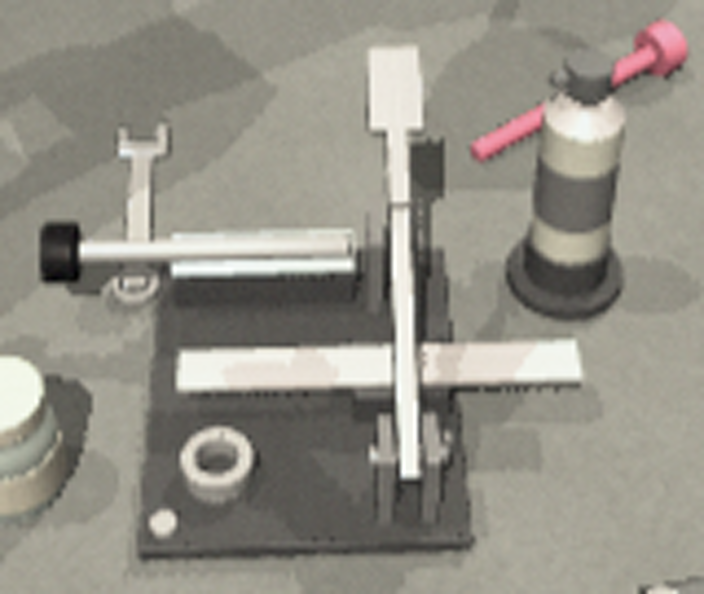

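The crops show the black-headed rod lying in the V rest (head at crop (516,355), the right one), the bar raised over the strip, and the can's cap at crop (92,257). Next I fit the jig's pose.

```bash
cat > fit.py <<'E'
from h import *
from scipy.optimize import least_squares
T=lambda a:(np.array(a)+.5)/3.75-.5+[190,110]
S=lambda a:(np.array(a)+.5)/4.4-.5+[175,160]
def J(p,q): # jig->world, mm
    c,s=np.cos(p[2]),np.sin(p[2]); q=np.atleast_2d(q)/1000
    return np.c_[p[0]+c*q[:,0]-s*q[:,1],p[1]+s*q[:,0]+c*q[:,1],q[:,2]]
A=[(200,85,12),(200,-110,12),(-40,85,12),(-40,-110,12)]
top=T([(275,52),(497,100),(205,333),(433,388)])
B=[(200,-110,12),(200,85,12)]; sc=S([(140,553),(472,547)])
tab=[(-250,17,15),(-250,-17,15),(-194,17,15),(-194,-17,15)]
tt=T([(220,328),(265,338),(235,262),(281,268)]); ts=S([(418,45),(368,47),(423,128),(370,130)])
def bar(th,q):
    q=np.array(q,float); c,s=np.cos(th),np.sin(th)
    # q: x along (negative toward the robot), z up ; raising lifts -x end
    return np.c_[170+c*q[:,0]+s*q[:,2],48+q[:,1],55-s*q[:,0]+c*q[:,2]]
def res(p):
    r=[proj('top',J(p,A))-top,proj('scene',J(p,B))-sc,proj('top',J(p,bar(p[3],tab)))-tt,proj('scene',J(p,bar(p[3],tab)))-ts]
    return np.concatenate(r)
if __name__=='__main__':
    f=least_squares(lambda p:res(p).ravel(),[.5,-.05,-.2,.4],loss='soft_l1'); p=f.x
    print(p,np.degrees(p[2:])); print(res(p).round(1))
    np.save('p.npy',p)
    print('tab',J(p,bar(p[3],[(-222,0,15)])))
    def tri(a,b):
        g=least_squares(lambda x:np.r_[(proj('top',x)-a).ravel(),(proj('scene',x)-b).ravel()],[.5,0,.1]); return g.x,g.fun.round(1)
    def inv(w): c,s=np.cos(p[2]),np.sin(p[2]); d=w[:2]-p[:2]; return np.r_[c*d[0]+s*d[1],-s*d[0]+c*d[1],w[2]]*1000
    for n,a,b in(('cap',(92,257),(590,67)),('head',(516,355),(60,252)),('tip',(290,295),(350,243)),('collar',(429,153),(218,463)),):
        w,r=tri(T(a),S(b)); print(n,w,inv(w).round(1),r)
    print('cap top z.193',ray('top',*T((92,257)),.193),ray('scene',*S((590,67)),.193))
    for n,q in(('head far',(0,-240,55)),('home tab',(-52,48,70)),('collar',0)): 
        if q:print(n,J(p,[q]))
E
python3 fit.py
```

```text
[ 0.52313869 -0.05139329 -0.24919412  0.51037132] [-14.27777147  29.24212266]
[[-1.6 -0.3]
 [-0.4  1.7]
 [-1.3 -1.2]
 [-1.3 -0.8]
 [-0.8  0.2]
 [ 0.2 -1.4]
 [-0.1 -1. ]
 [-0.1 -0.7]
 [ 0.3  0.3]
 [-0.3  1.6]
 [-0.3  0. ]
 [-1.4 -0.1]
 [-0.4  0.4]
 [-1.   0.3]]
tab [[ 0.51910109 -0.00083588  0.17653573]]
cap [0.55023782 0.11626308 0.18979076] [-15.1 169.2 189.8] [-0.2 -0.1 -0.2  0. ]
head [ 0.48011045 -0.21439482  0.05714448] [  -1.5 -168.6   57.1] [-0.1 -0.  -0.1 -0. ]
tip [ 0.52987235 -0.03206009  0.06027757] [ 1.8 20.4 60.3] [-0.3 -0.1 -0.3  0. ]
collar [ 0.64935414 -0.1495851   0.02345908] [146.5 -64.   23.5] [-0.2 -0.  -0.1 -0. ]
cap top z.193 [0.54969536 0.1153738  0.193     ] [0.55397512 0.11502527 0.193     ]
head far [[ 0.46394916 -0.28398004  0.055     ]]
home tab [[0.4845828  0.00794846 0.07      ]]
```

>>> carry_out([
  {"delta_rot":[0,0,0.5],"translation":[0.57,0.95,0],"fingers":-1},
  {"delta_rot":[0,0,0.5],"translation":[0.57,0.95,0],"fingers":-1},
  {"delta_rot":[0,0,0.5],"translation":[0.57,0.95,0],"fingers":-1},
  {"delta_rot":[0,0,0.5],"translation":[0.57,0.95,0],"fingers":-1},
  {"delta_rot":[0,0,0.5],"translation":[0.57,0.95,0],"fingers":-1},
  {"delta_rot":[0,0,0.5],"translation":[0.57,0.95,0],"fingers":-1},
  {"delta_rot":[0,0,0.5],"translation":[0.57,0.95,0],"fingers":-1},
  {"delta_rot":[0,0,0.5],"translation":[0.57,0.95,0],"fingers":-1},
], newtons=40)

```text
t: 0.9
ee_pos: [0.3379, -0.2839, 0.248]
eef_rot: [-0.0, 0.923, 0.385, -0.0]
wrist_force: [0.7, 0.3, 0.5]
grip_width: -0.0001
grip_force: 0.0
```

>>> carry_out([
  {"delta_rot":[0,0,0.5],"translation":[0.57,0.95,0],"fingers":-1},
  {"delta_rot":[0,0,0.5],"translation":[0.57,0.95,0],"fingers":-1},
  {"delta_rot":[0,0,0.5],"translation":[0.57,0.95,0],"fingers":-1},
  {"delta_rot":[0,0,0.5],"translation":[0.57,0.95,0],"fingers":-1},
  {"delta_rot":[0,0,0.5],"translation":[0.57,0.95,0],"fingers":-1},
  {"delta_rot":[0,0,0.5],"translation":[0.57,0.95,0],"fingers":-1},
  {"delta_rot":[0,0,0.5],"translation":[0.57,0.95,0],"fingers":-1},
  {"delta_rot":[0,0,0.5],"translation":[0.57,0.95,0],"fingers":-1},
])

```text
t: 1.7
ee_pos: [0.4519, -0.0939, 0.248]
eef_rot: [-0.0, 0.842, 0.54, -0.0]
wrist_force: [0.5, -0.1, 0.3]
grip_width: 0.0003
grip_force: 0.0
```

>>> carry_out([
  {"delta_rot":[0,0,0.5],"translation":[0.57,0.95,0],"fingers":-1},
  {"delta_rot":[0,0,0.5],"translation":[0.57,0.95,0],"fingers":-1},
  {"delta_rot":[0,0,0.5],"translation":[0.57,0.95,0],"fingers":-1},
  {"delta_rot":[0,0,0.5],"translation":[0.57,0.95,0],"fingers":-1},
  {"delta_rot":[0,0,0],"translation":[0,0,0],"fingers":-1},
  {"delta_rot":[0,0,0],"translation":[0,0,0],"fingers":-1},
])

```text
t: 2.3
ee_pos: [0.5084, 0.0002, 0.2478]
eef_rot: [-0.0, 0.792, 0.61, -0.001]
wrist_force: [0.0, 0.5, -0.2]
grip_width: -0.0001
grip_force: 0.0
```

```bash
python3 - <<'E'
from h import *
import rig
s=get_state(); print(s['t'],s['ee_pos'],s['eef_rot'],s['joint_pos'],s['wrist_force'],s['grip_width'],rig.nose_length)
R=Rotation.from_quat(np.roll(s['eef_rot'],-1)).as_matrix(); print(np.degrees(np.arctan2(R[1],R[0])))
E
```

```text
2.3 [5.08405497e-01 1.90939566e-04 2.47757411e-01] [-2.61553465e-04  7.92100146e-01  6.10390864e-01 -5.31984389e-04] [-7.21029417e-02  6.19925063e-03  1.44875924e+00 -3.20378565e-04
  1.68777627e+00  1.85548004e-01] [ 0.04411507  0.54606137 -0.16486415] -9.249262963407663e-05 0.017
[  75.23557216  -14.76445975 -168.5635501 ]
```

>>> carry_out([
  {"delta_rot":[0,0,0],"translation":[0,0,-0.8],"fingers":-1},
  {"delta_rot":[0,0,0],"translation":[0,0,-0.8],"fingers":-1},
  {"delta_rot":[0,0,0],"translation":[0,0,-0.5],"fingers":-1},
  {"delta_rot":[0,0,0],"translation":[-0.06,0.016,-0.4],"fingers":-1},
  {"delta_rot":[0,0,0],"translation":[-0.06,0.016,-0.4],"fingers":-1},
  {"delta_rot":[0,0,0],"translation":[-0.06,0.016,-0.4],"fingers":-1},
])

```text
t: 2.9
ee_pos: [0.5041, 0.001, 0.1658]
eef_rot: [0.0, 0.792, 0.61, 0.0]
wrist_force: [-1.2, -0.4, 2.3]
grip_width: 0.0003
grip_force: 0.9
```

>>> carry_out([
  {"delta_rot":[0,0,0],"translation":[-0.06,0.016,-0.4],"fingers":-1},
  {"delta_rot":[0,0,0],"translation":[-0.06,0.016,-0.4],"fingers":-1},
  {"delta_rot":[0,0,0],"translation":[-0.06,0.016,-0.4],"fingers":-1},
  {"delta_rot":[0,0,0],"translation":[-0.06,0.016,-0.4],"fingers":-1},
])

```text
t: 3.3
ee_pos: [0.4978, 0.0028, 0.125]
eef_rot: [-0.0, 0.792, 0.61, -0.0]
wrist_force: [-0.4, 0.1, 1.8]
grip_width: 0.0001
grip_force: 0.9
```

>>> carry_out([
  {"delta_rot":[0,0,0],"translation":[-0.06,0.016,-0.4],"fingers":-1},
  {"delta_rot":[0,0,0],"translation":[-0.06,0.016,-0.4],"fingers":-1},
  {"delta_rot":[0,0,0],"translation":[-0.06,0.016,-0.4],"fingers":-1},
  {"delta_rot":[0,0,0],"translation":[0,0,-0.2],"fingers":-1},
])

```text
t: 3.7
ee_pos: [0.4931, 0.004, 0.0896]
eef_rot: [-0.0, 0.792, 0.61, -0.0]
wrist_force: [-0.8, 1.2, 1.8]
grip_width: 0.0002
grip_force: 0.9
```

>>> carry_out([
  {"delta_rot":[0,0,0],"translation":[0,0,-0.1],"fingers":-1},
  {"delta_rot":[0,0,0],"translation":[0,0,-0.08],"fingers":-1},
])

```text
t: 3.9
ee_pos: [0.4935, 0.0039, 0.0869]
eef_rot: [-0.0, 0.792, 0.61, -0.0]
wrist_force: [-8.9, 0.9, 16.0]
grip_width: 0.0001
grip_force: 8.1
```

>>> carry_out([
  {"delta_rot":[0,0,0],"translation":[0,0,-0.04],"fingers":-1},
  {"delta_rot":[0,0,0],"translation":[0,0,0],"fingers":-1},
  {"delta_rot":[0,0,0],"translation":[0,0,0],"fingers":-1},
  {"delta_rot":[0,0,0],"translation":[0,0,0],"fingers":-1},
])

```text
t: 4.3
ee_pos: [0.4935, 0.004, 0.0869]
eef_rot: [0.0, 0.792, 0.61, -0.0]
wrist_force: [-7.8, 0.3, 12.9]
grip_width: 0.0002
grip_force: 6.1
```

>>> carry_out([
  {"delta_rot":[0,0,0],"translation":[0,0,0.4],"fingers":-1},
  {"delta_rot":[0,0,0],"translation":[0,0,1],"fingers":-1},
  {"delta_rot":[0,0,0],"translation":[0,0,1],"fingers":-1},
  {"delta_rot":[0,0,0],"translation":[0,0,1],"fingers":-1},
  {"delta_rot":[0,0,0],"translation":[0,0,1],"fingers":-1},
  {"delta_rot":[0,0,0],"translation":[0,0,1],"fingers":-1},
  {"delta_rot":[0,0,0],"translation":[0,0,1],"fingers":-1},
])

```text
t: 5.0
ee_pos: [0.4937, 0.0039, 0.2469]
eef_rot: [0.001, 0.792, 0.61, 0.0]
wrist_force: [0.3, 0.0, 0.1]
grip_width: 0.0001
grip_force: 0.0
```

>>> carry_out([
  {"delta_rot":[0,0,0],"translation":[0.46,0.89,0],"fingers":-1},
  {"delta_rot":[0,0,0],"translation":[0.46,0.89,0],"fingers":-1},
  {"delta_rot":[0,0,0],"translation":[0.46,0.89,0],"fingers":-1},
  {"delta_rot":[0,0,0],"translation":[0.46,0.89,0],"fingers":-1},
  {"delta_rot":[0,0,0],"translation":[0.46,0.89,0],"fingers":-1},
  {"delta_rot":[0,0,0],"translation":[0,0,0],"fingers":-1},
])

```text
t: 5.6
ee_pos: [0.5518, 0.1173, 0.2453]
eef_rot: [-0.0, 0.792, 0.611, 0.0]
wrist_force: [-0.1, 1.0, 0.5]
grip_width: 0.0002
grip_force: 0.0
```

```bash
python3 - <<'E'
from h import *
s=get_state(); print(s['t'],s['ee_pos'],s['wrist_force'])
im=save('scene','pics/s1.png')[90:240,170:370]; im2=save('top','pics/t1.png')[110:230,190:350]
a=cv2.resize(im,(400,300),interpolation=2); b=cv2.resize(im2,(400,300),interpolation=2)
cv2.imwrite('pics/c1.png',np.hstack([a,b])[:,:,::-1])
E
```

```text
5.6 [0.55178088 0.11732022 0.24526511] [-0.08751319  1.03431786  0.47973599]
```

View pics/c1.png

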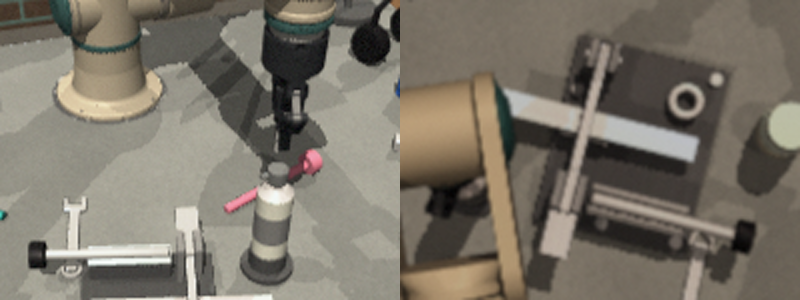

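The bar is down. The fingertips are at crop (285,148), above the cap at (278,170). I check their projection before pressing.

```bash
python3 - <<'E'
from h import *
o=[170,90]
print((proj('scene',[[.5518,.1173,.228],[.551,.1155,.193],[.5518,.1173,.193]])-o)*2)
E
```

```text
[[280.91373966 147.64164544]
 [276.86485623 168.2825004 ]
 [278.33709636 168.3979114 ]]
```

>>> carry_out([
  {"delta_rot":[0,0,0],"translation":[-0.03,-0.08,-0.7],"fingers":-1},
  {"delta_rot":[0,0,0],"translation":[0,0,-0.6],"fingers":-1},
  {"delta_rot":[0,0,0],"translation":[0,0,-0.2],"fingers":-1},
  {"delta_rot":[0,0,0],"translation":[0,0,-0.15],"fingers":-1},
])

```text
t: 6.1
ee_pos: [0.55, 0.1125, 0.2042]
eef_rot: [0.0, 0.793, 0.61, -0.0]
wrist_force: [-3.0, -2.0, 5.8]
grip_width: 0.0002
grip_force: 2.4
```

>>> carry_out([
  {"delta_rot":[0,0,0],"translation":[0,0,-0.1],"fingers":-1},
  {"delta_rot":[0,0,0],"translation":[0,0,-0.06],"fingers":-1},
])

```text
t: 6.3
ee_pos: [0.5504, 0.1128, 0.2019]
eef_rot: [0.001, 0.792, 0.61, 0.0]
wrist_force: [-6.2, -4.4, 13.6]
grip_width: -0.0
grip_force: 6.8
```

>>> carry_out([
  {"delta_rot":[0,0,0],"translation":[0,0,0],"fingers":-1},
  {"delta_rot":[0,0,0],"translation":[0,0,0.4],"fingers":-1},
  {"delta_rot":[0,0,0],"translation":[0,0,0.8],"fingers":-1},
  {"delta_rot":[0,0,0],"translation":[0,0,0.8],"fingers":-1},
  {"delta_rot":[0,0,0],"translation":[0,0,0],"fingers":-1},
])

```text
t: 6.8
ee_pos: [0.5514, 0.1135, 0.2537]
eef_rot: [0.001, 0.792, 0.61, 0.003]
wrist_force: [-0.0, 0.2, 0.0]
grip_width: -0.0001
grip_force: 0.0
```

>>> carry_out([
  {"delta_rot":[0,0,0],"translation":[-0.2,-0.93,0],"fingers":-1},
  {"delta_rot":[0,0,0],"translation":[-0.2,-0.93,0],"fingers":-1},
  {"delta_rot":[0,0,0],"translation":[-0.2,-0.93,0],"fingers":-1},
  {"delta_rot":[0,0,0],"translation":[-0.2,-0.93,0],"fingers":-1},
  {"delta_rot":[0,0,0],"translation":[-0.2,-0.93,0],"fingers":-1},
  {"delta_rot":[0,0,0],"translation":[-0.2,-0.93,0],"fingers":-1},
  {"delta_rot":[0,0,0],"translation":[-0.2,-0.93,0],"fingers":-1},
  {"delta_rot":[0,0,0],"translation":[-0.2,-0.93,0],"fingers":-1},
])

```text
t: 7.6
ee_pos: [0.5099, -0.0735, 0.249]
eef_rot: [-0.0, 0.792, 0.61, -0.0]
wrist_force: [1.2, -0.4, 0.1]
grip_width: 0.0002
grip_force: 0.0
```

>>> carry_out([
  {"delta_rot":[0,0,0],"translation":[-0.2,-0.93,0],"fingers":-1},
  {"delta_rot":[0,0,0],"translation":[-0.2,-0.93,0],"fingers":-1},
  {"delta_rot":[0,0,0],"translation":[-0.2,-0.93,0],"fingers":-1},
  {"delta_rot":[0,0,0],"translation":[-0.2,-0.93,0],"fingers":-1},
  {"delta_rot":[0,0,0],"translation":[-0.2,-0.93,0],"fingers":-1},
  {"delta_rot":[0,0,0],"translation":[-0.2,-0.93,0],"fingers":-1},
  {"delta_rot":[0,0,0],"translation":[-0.2,-0.93,0],"fingers":-1},
  {"delta_rot":[0,0,0],"translation":[-0.2,-0.93,0],"fingers":-1},
])

```text
t: 8.4
ee_pos: [0.4699, -0.2595, 0.249]
eef_rot: [-0.001, 0.792, 0.61, -0.0]
wrist_force: [0.2, 0.7, 0.1]
grip_width: -0.0
grip_force: 0.0
```

```bash
python3 - <<'E'
from h import *
from fit import J
p=np.load('p.npy')
s=get_state(); print(s['t'],s['ee_pos'],s['wrist_force'],J(p,[[0,-215,55],[0,-179,55],[0,-120,55]]))
im=save('scene','pics/s2.png')[165:265,175:325]; im2=save('top','pics/t2.png')[120:240,200:350]
a=cv2.resize(im,None,fx=5,fy=5,interpolation=2)
cv2.imwrite('pics/c2.png',a[:,:,::-1])
E
```

```text
8.4 [ 0.46993235 -0.25954854  0.24895904] [0.17931782 0.72813046 0.11256906] [[ 0.47011473 -0.25975225  0.055     ]
 [ 0.47899316 -0.22486424  0.055     ]
 [ 0.49354392 -0.16768666  0.055     ]]
```

View pics/c2.png

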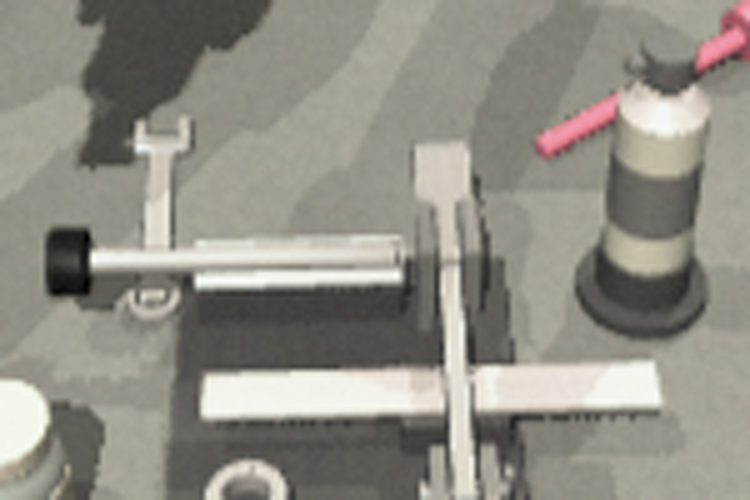

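The bar is down, the cap is up at crop (668,65) and the pin is unmoved, with its head at (69,262). I descend behind the head.

>>> carry_out([
  {"delta_rot":[0,0,0],"translation":[0,0,-0.97],"fingers":-1},
  {"delta_rot":[0,0,0],"translation":[0,0,-0.97],"fingers":-1},
  {"delta_rot":[0,0,0],"translation":[0,0,-0.97],"fingers":-1},
  {"delta_rot":[0,0,0],"translation":[0,0,-0.97],"fingers":-1},
  {"delta_rot":[0,0,0],"translation":[0,0,-0.97],"fingers":-1},
  {"delta_rot":[0,0,0],"translation":[0,0,-0.97],"fingers":-1},
  {"delta_rot":[0,0,0],"translation":[0,0,-0.97],"fingers":-1},
  {"delta_rot":[0,0,0],"translation":[0,0,-0.97],"fingers":-1},
])

```text
t: 9.3
ee_pos: [0.4702, -0.2577, 0.0545]
eef_rot: [-0.0, 0.792, 0.61, 0.0]
wrist_force: [-0.6, 0.3, 0.7]
grip_width: -0.0
grip_force: 0.0
```

>>> carry_out([
  {"delta_rot":[0,0,0],"translation":[0.1,0.39,0],"fingers":-1},
  {"delta_rot":[0,0,0],"translation":[0.1,0.39,0],"fingers":-1},
  {"delta_rot":[0,0,0],"translation":[0.05,0.19,0],"fingers":-1},
  {"delta_rot":[0,0,0],"translation":[0.05,0.19,0],"fingers":-1},
])

```text
t: 9.7
ee_pos: [0.4786, -0.2295, 0.0575]
eef_rot: [0.001, 0.792, 0.61, 0.0]
wrist_force: [-0.9, -1.9, 0.2]
grip_width: 0.0
grip_force: 1.1
```

>>> carry_out([
  {"delta_rot":[0,0,0],"translation":[0.05,0.194,0],"fingers":-1},
  {"delta_rot":[0,0,0],"translation":[0.05,0.194,0],"fingers":-1},
  {"delta_rot":[0,0,0],"translation":[0.05,0.194,0],"fingers":-1},
  {"delta_rot":[0,0,0],"translation":[0.05,0.194,0],"fingers":-1},
])

```text
t: 10.1
ee_pos: [0.4833, -0.2108, 0.0569]
eef_rot: [0.001, 0.792, 0.61, 0.0]
wrist_force: [-1.2, -5.6, 4.3]
grip_width: -0.0
grip_force: 2.8
```

```bash
python3 - <<'E'
from h import *
s=get_state(); print(s['t'],s['ee_pos'],s['wrist_force'])
im=save('scene','pics/s3.png')[165:265,175:325]
a=cv2.resize(im,None,fx=5,fy=5,interpolation=2)
cv2.imwrite('pics/c3.png',a[:,:,::-1])
E
```

```text
10.1 [ 0.48330689 -0.21080326  0.05691897] [-1.24383702 -5.55657749  4.28010691]
```

View pics/c3.png

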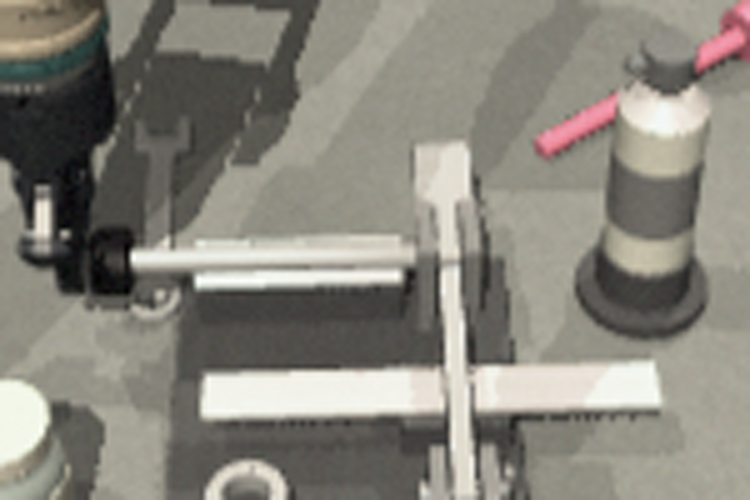

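The pin slides straight, its head now at crop (111,265) and its tip entering the first lug at (420,255). I continue.

>>> carry_out([
  {"delta_rot":[0,0,0],"translation":[0.05,0.194,0],"fingers":-1},
  {"delta_rot":[0,0,0],"translation":[0.05,0.194,0],"fingers":-1},
  {"delta_rot":[0,0,0],"translation":[0.05,0.194,0],"fingers":-1},
])

```text
t: 10.45
ee_pos: [0.487, -0.1962, 0.0567]
eef_rot: [0.001, 0.792, 0.61, 0.0]
wrist_force: [0.2, -6.5, 3.4]
grip_width: 0.0001
grip_force: 2.6
```

>>> carry_out([
  {"delta_rot":[0,0,0],"translation":[0.05,0.194,0],"fingers":-1},
  {"delta_rot":[0,0,0],"translation":[0.05,0.194,0],"fingers":-1},
])

```text
t: 10.65
ee_pos: [0.4896, -0.1866, 0.0568]
eef_rot: [0.001, 0.792, 0.61, 0.0]
wrist_force: [1.0, -5.8, 3.1]
grip_width: 0.0001
grip_force: 2.7
```

>>> carry_out([
  {"delta_rot":[0,0,0],"translation":[0.03,0.116,0],"fingers":-1},
  {"delta_rot":[0,0,0],"translation":[0.03,0.116,0],"fingers":-1},
])

```text
t: 10.85
ee_pos: [0.4911, -0.1808, 0.0567]
eef_rot: [0.001, 0.792, 0.61, 0.0]
wrist_force: [0.3, -5.1, 2.4]
grip_width: 0.0001
grip_force: 2.7
```

>>> carry_out([
  {"delta_rot":[0,0,0],"translation":[0.02,0.08,0],"fingers":-1},
  {"delta_rot":[0,0,0],"translation":[0.02,0.08,0],"fingers":-1},
])

```text
t: 11.05
ee_pos: [0.4921, -0.1769, 0.0568]
eef_rot: [0.001, 0.792, 0.61, 0.0]
wrist_force: [-0.3, -6.0, 2.4]
grip_width: -0.0003
grip_force: 2.7
```

>>> carry_out([
  {"delta_rot":[0,0,0],"translation":[0.02,0.08,0],"fingers":-1},
  {"delta_rot":[0,0,0],"translation":[0.02,0.08,0],"fingers":-1},
])

```text
t: 11.25
ee_pos: [0.4925, -0.1755, 0.0569]
eef_rot: [0.003, 0.793, 0.61, -0.002]
wrist_force: [-4.4, -25.0, 2.3]
grip_width: 0.0002
grip_force: 12.8
```

>>> carry_out([
  {"delta_rot":[0,0,0],"translation":[0.02,0.08,0],"fingers":-1},
  {"delta_rot":[0,0,0],"translation":[0.02,0.08,0],"fingers":-1},
])

```text
t: 11.45
ee_pos: [0.4925, -0.1754, 0.057]
eef_rot: [0.005, 0.793, 0.609, -0.005]
wrist_force: [-9.8, -44.3, -0.0]
grip_width: -0.0003
grip_force: 22.2
```

The force rose sharply with no further travel, so the head is on its stop. I back off straight and rise.

>>> carry_out([
  {"delta_rot":[0,0,0],"translation":[-0.02,-0.08,0],"fingers":-1},
  {"delta_rot":[0,0,0],"translation":[-0.02,-0.08,0],"fingers":-1},
  {"delta_rot":[0,0,0],"translation":[0,0,0],"fingers":-1},
  {"delta_rot":[0,0,0],"translation":[-0.1,-0.39,0],"fingers":-1},
  {"delta_rot":[0,0,0],"translation":[-0.2,-0.78,0],"fingers":-1},
  {"delta_rot":[0,0,0],"translation":[-0.2,-0.78,0],"fingers":-1},
])

```text
t: 12.05
ee_pos: [0.4797, -0.2207, 0.0555]
eef_rot: [-0.001, 0.792, 0.611, 0.0]
wrist_force: [-1.3, -0.4, 0.3]
grip_width: -0.0001
grip_force: 0.0
```

>>> carry_out([
  {"delta_rot":[0,0,0],"translation":[0,0,0.9],"fingers":-1},
  {"delta_rot":[0,0,0],"translation":[0,0,0.9],"fingers":-1},
  {"delta_rot":[0,0,0],"translation":[0,0,0.9],"fingers":-1},
  {"delta_rot":[0,0,0],"translation":[0,0,0.9],"fingers":-1},
  {"delta_rot":[0,0,0],"translation":[0,0,0.9],"fingers":-1},
  {"delta_rot":[0,0,0],"translation":[0,0,0.9],"fingers":-1},
  {"delta_rot":[0,0,0],"translation":[0,0,0],"fingers":-1},
])

```text
t: 12.75
ee_pos: [0.4812, -0.2211, 0.1942]
eef_rot: [0.002, 0.792, 0.61, 0.002]
wrist_force: [0.6, 0.2, -0.2]
grip_width: -0.0001
grip_force: 0.0
```

```bash
python3 - <<'E'
from h import *
s=get_state(); print(s['t'],s['ee_pos'],s['wrist_force'])
im=save('scene','pics/s4.png')[165:285,175:325]
cv2.imwrite('pics/c4.png',cv2.resize(im,None,fx=5,fy=5,interpolation=2)[:,:,::-1])
E
```

```text
12.75 [ 0.48123521 -0.22111601  0.19416239] [ 0.55338384  0.16351434 -0.20890273]
```

View pics/c4.png

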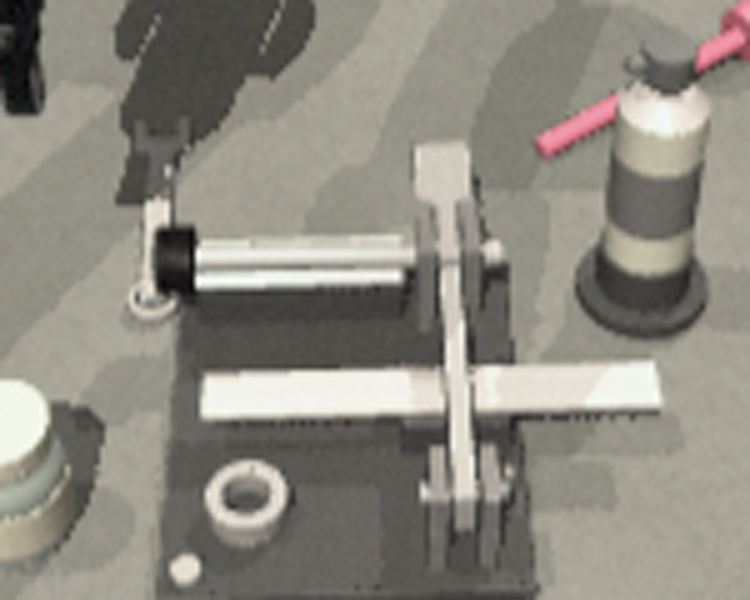

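The head is flush against the rest's end at crop (190,262), and the tip shows beyond the last lug at (492,252). The bar is down, the cap is up, and the wrench and collar are in place.

```bash
python3 -c "
from rig import hand_in; print(hand_in())"
```

```text
the job is handed in; nothing more can be done
None
```

The job is handed in: the clamp bar is down, the cap was pressed and sprang back, and the pin is through the eyes with its head against the end of the rest. The hand-in call returned no verdict, so this rests on the last picture, the force readings and about 13 s on the robot's clock.

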